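# Offer the globe whistle at the stall hatch

## Task

Open the serving hatch for the customer: slide its glazed sash up by the knob as far as it goes and leave it up. Then take the maple dish by its handle, lift it clear of the counter, and only once it is up turn it a quarter turn so that its pouring lip points squarely out through the open hatch, keeping the dish level and the loose clay ball resting in its middle, untouched, all the while. Finish still holding the dish out steady and level, a hand's breadth above the counter, centred on the hatch with the lip just short of the opening; do not disturb the other goods on the counter.

Things in the scene. Friction and masses are not known exactly. Their poses are not given: they have to be found in the camera images.
- dish: Turned maple dish, 120 mm across, rim 20 mm high, about 120 g. Origin: centre of its underside; x points from the middle to the pouring lip, z up. Hollow inside: lowest in the middle, rising 6 deg at first, 12 deg from 20 mm out, 24 deg from 44 mm out, so a ball runs back to the middle when level. At the start the lip points roughly along the counter to the robot's right (-y).
- dish_handle (a point): Grip point of the dish's handle, a straight maple lug across the dish from the lip, 20 mm wide, 14 mm deep, top 20 mm above the dish's underside. It runs along dish -x from the rim to 116 mm from the middle; this point is the centre of its section, at dish x = -88 mm, z = 13 mm. Same axes as the dish.
- dish_lip (a point): Tip of the dish's pouring lip, a spout standing 16 mm out from the round rim: 76 mm from the dish's middle along dish +x, 17 mm above the underside.
- dish_middle (a point): Lowest point of the dish's hollow, 6 mm above the centre of its underside.
- ball: Globe whistle: a loose hard terracotta ball, 30 mm across, about 18 g, resting in the middle of the dish. Origin: its centre; its axes turn as it rolls.
- screen: Fixed oak counter screen, 980 mm long: low spindle wings (175 high), between them a hatch frame 434 mm high with a fixed pane in its upper half. Origin: on the counter under the hatch's middle, in the sash's plane; x points out to the customer, y to the robot's left, z up. Opening 292 mm wide; posts 44 mm deep; sill 12 mm high, 60 mm deep. Sash fully up: its lower edge is 194 mm above the counter.
- sash (a joint): Height of the glazed oak sash in the hatch frame, in m: 0 = shut on the sill, 0.18 = fully up against its stop. It takes about 13 N to raise and stays by friction where it is left (about 2.5 N would push it down).
- sash_knob (a point): Middle of the brass knob's round head on the sash's bottom rail, robot's side; it rises with the sash. Head 26 mm across, 20 mm long, axis along the screen's x; its middle is 48 mm in front of the sash's plane (40 mm off the rail, 26 mm off the posts' faces), 48 mm above the counter when shut. Neck 14 mm thick. Above it sash and frame stand upright.
- ocarina: Round terracotta ocarina, 78 mm across, 49 mm high with a short mouthpiece; leave alone. Origin: centre of its underside.
- punch: Squat black iron punch standing upright, 48 mm across, 50 mm high; leave alone. Origin: centre of its underside.
- peg: Bone tuning peg lying flat, 66 mm long, 8 mm thick; leave alone. Origin: near its middle, on the counter.
- stand: Fixed oak stand, 240 mm long, 66 mm deep, 109 mm high, with six upright grooves and three whistles in it (239 mm high in all). Origin: centre of its underside.
- whistle0: Maple whistle, 18 mm thick and 225 mm long, upright in the stand; leave alone. Origin: centre of its foot.
- whistle1: A like maple whistle in the stand; leave alone. Origin: centre of its foot.
- whistle2: A like maple whistle in the stand; leave alone. Origin: centre of its foot.
Not all that is in view belongs to the job. What is meant by the dish is not yellow, and is the larger of those in its own colour.

How it is judged:
On the way, in this order (a step that is already met when the one before it is completed fails the run):
1. the sash is slid up to within 20 mm of its stop (value of joint sash above 0.16 m), for 0.2 s.
2. the dish is held by the fingers, its underside more than 30 mm above the counter, not yet turned towards the hatch, the ball in its middle (height (world z) of dish above 0.03 m and contact force between the fingers and dish above 1 N and angle between the x axis of dish and the y axis of screen, either way round below 0.8 rad and horizontal distance between ball and dish_middle below 0.02 m), for 0.1 s.
At the end, for the whole second after the job is handed in: Sash up within 20 mm of its stop; dish held by the fingers alone, underside 30-145 mm up, level within 6 deg, lip square to the hatch within 11 deg, its tip from 110 mm short of the sash's plane to 16 mm past, dish centred within 50 mm; ball within 15 mm of the dish's middle; all still (value of joint sash above 0.16 m and contact force between the fingers and dish above 1 N and height (world z) of dish between 0.03 and 0.145 m and angle between dish's own z axis and vertical below 0.1 rad and angle between the x axis of dish and the x axis of screen, either way round below 0.2 rad and x of dish_lip in the frame of screen above -0.11 m and x of dish in the frame of screen below -0.06 m and y of dish in the frame of screen between -0.05 and 0.05 m and horizontal distance between ball and dish_middle below 0.015 m and z of ball in the frame of dish between 0.015 and 0.03 m and linear speed of dish below 0.03 m/s and linear speed of ball below 0.05 m/s and contact force between dish and screen below 0.3 N and contact force between dish and ocarina below 0.3 N and contact force between dish and punch below 0.3 N); the arm keeps its last pose, push and grip.
It fails at once if the ball strays more than 25 mm from the dish's middle (horizontal distance between ball and dish_middle above 0.025 m).
It fails at once if the ball is touched by the robot (contact force between any of the fingers, the arm and ball above 0.2 N).
It fails at once if the dish is tipped more than 17 degrees (angle between dish's own z axis and vertical above 0.3 rad).
It fails at once if the ocarina, the punch, the peg or a whistle is moved more than 30 mm (distance of any of ocarina, punch, peg, whistle0, whistle1, whistle2 from where it was at the start of the episode above 0.03 m).
It also fails if it takes over 58 s, if anything falls off the work surface, if the arm or the gripper's body presses on something with over 40 N, if the wrist force passes 120 N, or if a joint passes its speed limit or range.

## Robot

A 6-joint arm with a two-finger parallel gripper is mounted at the origin on the work surface. World frame = base frame: x ahead of the robot, y to its left, z up, the work surface at z = 0. Lengths are in m, angles in rad, forces in N, time in s.
With the tool pointing down it reaches from about 0.35 to 0.775 m from the base axis. Payload 7.3 kg.
Tool frame: the origin (TCP) lies midway between the tips of the shut fingers; the grasp point (between the pads) lies 19 mm behind it; z points along the fingers, y is the line along which they close (so a half turn about z gives the same grasp; the last joint's range is limited). The gripper opens to 92 mm and grips with 3 to 60 N. Pads are 19 mm wide; open, the fingers measure 130 mm over their backs; the gripper's body (75 mm by 190 mm) begins 47 mm behind the grasp point.
Start: joints at [-1.351, 0.342, 1.524, -0, 1.275, -0.146], TCP at [0.188, -0.49, 0.227] pointing down, gripper open.
Joint ranges: [-2.53, 2.53], [-0.77, 2.02], [0.04, 2.7], [-1, 4.14], [0.28, 2.66], [-3.11, 3.11]. Speed limits (rad/s): [2.57, 2.57, 3.14, 3.14, 3.14, 3.14].

## Interface

Orientations are given as [roll, pitch, yaw] about the fixed x, y, z axes, in that order (R = Rz(yaw) Ry(pitch) Rx(roll)).
In Python, from cell import robot, read_camera, camera_params, nets gives the robot as it stands. The module is installed in compiled form; this text tells all that it offers.
- The arm moves only by the tool step_arm, never from a script. Its argument "steps" is a list of rows, each an object of numbers: "x", "y", "z": the shift along the tool's x, y, z as a fraction of full scale; "rx", "ry", "rz": the turn, a rotation vector about the tool's x, y, z as a fraction of full scale; "claw": the opening, from -1 (shut) to 1 (fully open). In form: [{"x": .., "y": .., "z": .., "rx": .., "ry": .., "rz": .., "claw": ..}, ...]. A call has 1 to 12 rows; each row is the pose to reach, as a shift and turn from the pose commanded when the call began, along the tool's axes at that moment; what a row does not reach only later rows make up. Full scale, the value 1, is 750 mm for a shift and pi/4 rad for a turn. A row lasts 1/12 s, in which the tool goes at most 41.7 mm and 7.16 degrees, less where a joint would pass 70% of its speed; a pose out of reach is approached as far as the arm can. A call with a number of a shift or a turn outside -1 to 1 is refused whole. A call with a gripper value outside its range is refused whole. The fingers move at their own pace and stop on an object; "squeeze" is the grip in N (left out, the last holds). Time passes only in rows, so rows that repeat a pose let the fingers close. It gives the time, the measured TCP pose, the force, the opening and the grip force at its end, in the units of the state.
- robot.observe(): the state, without advancing time (a new reading comes with each control period).
- read_camera(name): name is "side" or "top"; returns (picture, depth): 384x512x3 uint8, blue, green, red; 384x512 float32, m along the optical axis (not along the pixel's ray), 0 where there is no reading.
- camera_params(name): a dict with "fx", "fy", "cx", "cy" (pixels), "R" (3x3) and "t" (3): a world point X has camera coordinates R X + t. Camera axes: x right, y down, z forward; pixel columns grow to the right and rows downward; lengths in m; the calibration is good to about 2 mm. A picture is of the moment at which its call begins. camera_params takes no time and is no camera call.
- robot.hand_in(): hands the job in; it is judged then, once.
Trained networks look in the newest picture that a camera, given by its name, has taken for a name from the list of things; names that differ only in an ending like _2 or _b are one class to them, and where a whole thing is asked for, a point or a joint stands for the part that bears it (a point fixed in the world has none). Each returns a list of dicts, best first, with "conf" (0 to 1); they miss things now and then, are a little off and sometimes report something else, mostly with a low value. They report only what shows in the picture. A call takes as long as a camera call. They do not tell look-alikes from the thing itself.
- nets.masks_of(camera, query): "region" (384x512 bool, what is visible of it) and "box" ([left, top, right, bottom] in pixels, round what is visible of it).
- nets.landmark_of(camera, query): "pixel" ([row, column] in pixels: a listed point, or the origin of a listed thing).
The state is a dict: "time": time; "qpos": joint angles; "qvel": joint speeds; "joint_efforts": joint torques, N m; "tool_pos": TCP position; "tool_rot": TCP orientation; "contact_force": force on the tool from outside, world axes, zero at the start; "torque": the same for the moment, N m; "opening": finger opening in m; "grip_force": force on a finger pad.
Only numpy, scipy, OpenCV 4.12 (cv2) and the standard library are available. Lean on these libraries where they do the work, as an engineer would, in place of code of your own. Each camera call takes 0.05 s, during which the arm holds its last target. There are 200 camera calls.

## Working session

There is one attempt and no reset: what is moved stays moved. The work goes in short steps, Python scripts to look and compute and a tool call to move; the robot and the scene stay as the last step left them, time stands still between calls to the robot, and variables do not carry over. Pictures are saved under pics/ and viewed, at most 10 in all, crops included, and the job is handed in when it is done.

Besides the shell and the picture viewer there is one more tool, called after "Emit:" as a command line: name --argument value ..., lists and objects as JSON in quotes. step_arm: Moves the arm, as the interface text tells. Its arguments: {"type":"object","properties":{"steps":{"type":"array","items":{"type":"object","properties":{"x":{"type":"number","minimum":-1,"maximum":1},"y":{"type":"number","minimum":-1,"maximum":1},"z":{"type":"number","minimum":-1,"maximum":1},"rx":{"type":"number","minimum":-1,"maximum":1},"ry":{"type":"number","minimum":-1,"maximum":1},"rz":{"type":"number","minimum":-1,"maximum":1},"claw":{"type":"number"}}}},"squeeze":{"type":"number"}},"required":["steps"]}

```bash
mkdir -p pics
cat > h.py <<'E'
import numpy as np, cv2
from cell import robot, read_camera, camera_params, nets
def unproj(cam,d,r,c):
    p=camera_params(cam); z=d
    X=np.array([(c-p['cx'])/p['fx']*z,(r-p['cy'])/p['fy']*z,z])
    return np.array(p['R']).T@(X-np.array(p['t']))
def ray(cam,r,c):
    p=camera_params(cam);R=np.array(p['R']);t=np.array(p['t'])
    v=R.T@np.array([(c-p['cx'])/p['fx'],(r-p['cy'])/p['fy'],1]);return -R.T@t,v/np.linalg.norm(v)
def tri(a,b):
    (o1,v1),(o2,v2)=a,b
    s=np.linalg.lstsq(np.stack([v1,-v2],1),o2-o1,rcond=None)[0]
    p,q=o1+s[0]*v1,o2+s[1]*v2
    return (p+q)/2,np.linalg.norm(p-q)
E
python3 - <<'E'
from h import *
np.set_printoptions(precision=3,suppress=True)
for cam in('side','top'):
    im,d=read_camera(cam);cv2.imwrite(f'pics/{cam}0.png',im);np.save(cam+'0',d)
    for q in ['dish','dish_handle','dish_lip','dish_middle','ball','screen','sash_knob','ocarina','punch','peg','stand']:
        for r in nets.landmark_of(cam,q)[:3]:
            rr,c=r['pixel'];dd=d[int(np.clip(rr,0,383)),int(np.clip(c,0,511))]
            print(cam,q,round(r['conf'],2),np.round([rr,c]),unproj(cam,dd,rr,c) if dd>0 else None)
    p=camera_params(cam);print(-np.array(p['R']).T@np.array(p['t']))
print(robot.observe())
E
```

```text
side dish 0.89 [210. 268.] [ 0.427 -0.006  0.007]
side dish 0.78 [280. 318.] [0.253 0.298 0.005]
side dish 0.57 [252. 253.] [0.436 0.223 0.008]
side dish_handle 0.91 [267. 253.] [0.423 0.3   0.02 ]
side dish_handle 0.83 [197. 256.] [ 0.476 -0.069  0.013]
side dish_handle 0.72 [282. 296.] [0.307 0.328 0.015]
side dish_lip 0.87 [235. 258.] [0.434 0.151 0.017]
side dish_lip 0.68 [220. 283.] [ 0.375  0.031 -0.001]
side dish_lip 0.58 [269. 335.] [0.213 0.258 0.014]
side dish_middle 0.97 [252. 253.] [0.437 0.218 0.006]
side dish_middle 0.87 [209. 271.] [ 0.419 -0.008  0.008]
side dish_middle 0.63 [278. 318.] [0.255 0.289 0.003]
side ball 0.51 [242. 256.] [0.432 0.208 0.034]
side screen 0.68 [205. 188.] [0.684 0.027 0.012]
side screen 0.39 [146. 276.] [ 0.462 -0.461  0.026]
side sash_knob 0.95 [186. 201.] [0.64  0.017 0.083]
side sash_knob 0.21 [232. 258.] [0.436 0.137 0.016]
side ocarina 0.76 [180. 268.] [ 0.452 -0.174  0.022]
side punch 0.68 [303. 203.] [0.518 0.441 0.011]
side peg 0.48 [168. 245.] [ 0.559 -0.298 -0.003]
side stand 0.96 [147. 280.] [ 0.447 -0.458  0.026]
[0.278 1.182 0.75
[... 889 characters left out ...]
. 110.] [0.521 0.403 0.05 ]
top punch 0.25 [193. 434.] [ 0.459 -0.463  0.097]
top peg 0.41 [158. 357.] [ 0.57  -0.286  0.008]
top stand 0.92 [197. 430.] [ 0.454 -0.464  0.063]
top stand 0.41 [191. 432.] [ 0.469 -0.466  0.074]
[ 0.305 -0.033  1.137]
{'time': 1.2, 'qpos': array([-1.351,  0.342,  1.524, -0.   ,  1.275, -0.146]), 'qvel': array([ 0.001,  0.001, -0.001, -0.001,  0.001,  0.   ]), 'joint_efforts': array([ -0.   , -43.113, -24.448,   0.072,   0.048,   0.   ]), 'tool_pos': array([ 0.188, -0.49 ,  0.227]), 'tool_rot': array([3.142, 0.   , 0.366]), 'contact_force': array([0.162, 0.017, 0.826]), 'torque': array([-0.013,  0.024,  0.015]), 'grip_force': 0.0, 'opening': 0.09169646620593462}
```

Run:
```python
import cv2,numpy as np
a=cv2.imread('pics/top0.png');b=cv2.imread('pics/side0.png')
cv2.imwrite('pics/v1.png',cv2.resize(a,(800,600)))
cv2.imwrite('pics/v2.png',cv2.resize(b,(800,600)))
```

```text
(no output)
```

View pics/v1.png

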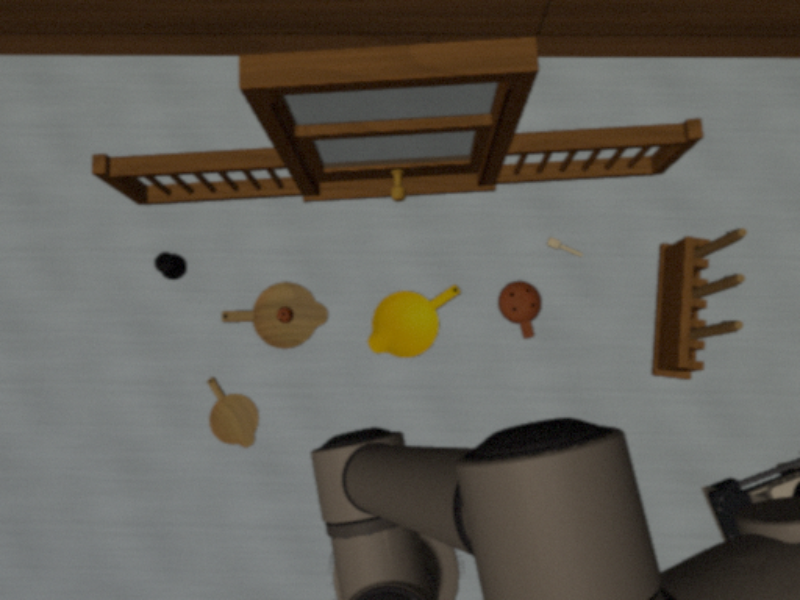

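View pics/v2.png

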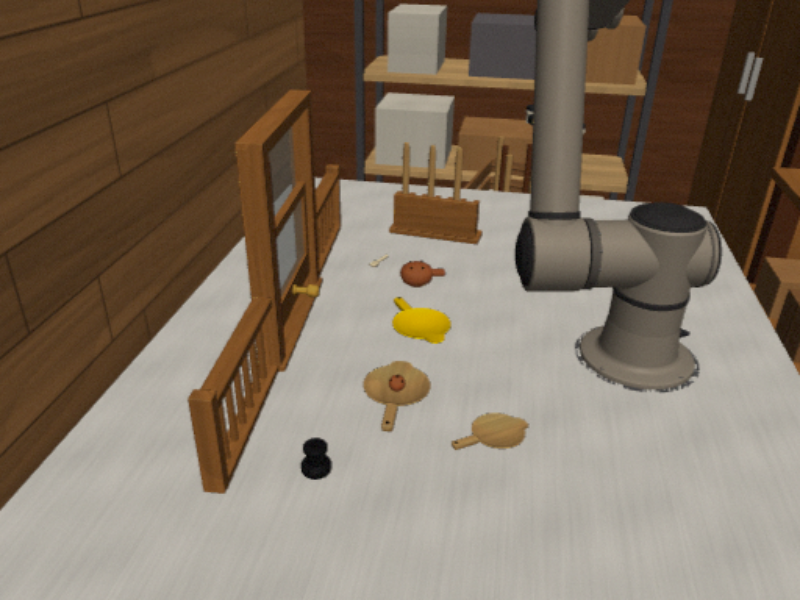

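Maple-like candidates (top camera, row/col): the large maple dish with a ball (202,183), the yellow dish (212,262) and the small maple dish (266,151). I choose the large maple one at (202,183). I'll check it in a crop and measure it together with the knob and screen.

Run:
```python
from h import *
np.set_printoptions(precision=4,suppress=True)
C={}
for cam in('side','top'):
    p=camera_params(cam);d=np.load(cam+'0.npy')
    r,c=np.mgrid[:384,:512];X=np.stack([(c-p['cx'])/p['fx']*d,(r-p['cy'])/p['fy']*d,d],-1)
    C[cam]=(X-np.array(p['t']))@np.array(p['R'])
    W=C[cam];ok=d>0
    def box(x0,x1,y0,y1,z0,z1):
        m=ok&(W[...,0]>x0)&(W[...,0]<x1)&(W[...,1]>y0)&(W[...,1]<y1)&(W[...,2]>z0)&(W[...,2]<z1);return W[m]
    t=box(.3,.55,.3,.35,-.02,.03);print(cam,'table z',np.median(t[:,2]))
    hd=box(.39,.47,.28,.335,.012,.03);print('handle',len(hd),hd.mean(0),hd.min(0),hd.max(0))
    for y in np.arange(.275,.335,.01):
        s=hd[(abs(hd[:,1]-y)<.005)]
        if len(s):print('  y',round(y,3),s[:,0].mean(),np.ptp(s[:,0]),s[:,2].max())
    di=box(.36,.5,.1,.275,.012,.026)
    pts=np.float32(di[:,:2]);(cx,cy),rad=cv2.minEnclosingCircle(pts);print('dish encl',cx,cy,rad,'xrange',di[:,0].min(),di[:,0].max(),'y',di[:,1].min())
    b=box(.38,.48,.16,.26,.03,.05);print('ball',b.mean(0),b[:,2].max())
    k=box(.58,.66,-.05,.05,.03,.2);print('knob',len(k),k.mean(0),np.percentile(k,[2,98],axis=0))
    # wing top
    for s in((.2,.47),(-.47,-.2)):
        w=box(.6,.78,*s,.165,.19)
        if len(w)>20:print('wing',s,len(w),np.polyfit(w[:,1],w[:,0],1),w[:,2].mean())
    f=box(.6,.75,-.2,.2,.425,.45)
    if len(f)>20:print('frame top',np.polyfit(f[:,1],f[:,0],1),f.mean(0),f.min(0),f.max(0))
    si=box(.6,.75,-.14,.14,.006,.025);print('sill',len(si),si.mean(0) if len(si) else '')
for q in('dish_handle','sash_knob','dish_lip'):
  pass
print('knob tri',tri(ray('side',186,201),ray('top',126,258)))
print('handle tri',tri(ray('side',267,253),ray('top',202,153)))
im=cv2.imread('pics/top0.png');cv2.imwrite('pics/crop.png',np.hstack([cv2.resize(im[165:240,130:230],(400,300),interpolation=2),cv2.resize(im[95:155,218:298],(400,300),interpolation=2)]))
```

```text
side table z 0.0007179842315377391
handle 101 [0.433  0.3052 0.019 ] [0.4236 0.2801 0.0122] [0.4436 0.3252 0.0234]
  y 0.285 0.43344549090346 0.0195175608892853 0.02246372577281497
  y 0.295 0.43318240499977323 0.01657246905070736 0.022075296131161697
  y 0.305 0.4322409001858581 0.019442764105102817 0.023437125096429423
  y 0.315 0.43341853685088544 0.01927676580794596 0.023424173010577958
  y 0.325 0.4327589829160223 0.018441137753117676 0.02238369841599117
dish encl 0.4354938268661499 0.20072415471076965 0.07160428911447525 xrange 0.37712674726493794 0.4967962001379824 y 0.129318480420663
ball [0.4362 0.2109 0.0335] 0.03778521300074748
knob 64 [0.6442 0.0118 0.0806] [[ 0.6335 -0.0014  0.0698]
 [ 0.6576  0.0193  0.0896]]
wing (-0.47, -0.2) 30 [0.5109 0.9599] 0.17105353782168695
frame top [-0.0663  0.6909] [0.6879 0.0449 0.4331] [ 0.6596 -0.172   0.4252] [0.725  0.1921 0.4364]
sill 410 [0.6795 0.0108 0.0123]
top table z 0.0006270870416612926
handle 98 [0.4346 0.3001 0.02  ] [0.4259 0.2805 0.0145] [0.4435 0.3197 0.0253]
  y 0.285 0.4347631154907451 0.016634220361848806 0.022446647729680642
  y 0.295 0.4348589676856634 0.017427637149761865 0.025290120286076648
  y 0.305 0.4341275391612402 0.017474575792273406 0.023380104446523838
  y 0.315 0.4344654019326267 0.017105702255078625 0.023250576116903114
dish encl 0.4389672875404358 0.20239804685115814 0.07230865210294724 xrange 0.3798070675486473 0.4963005013147544 y 0.13056629109195383
ball [0.4375 0.2035 0.0339] 0.03980537060083329
knob 86 [0.6451 0.0037 0.0845] [[ 0.6351 -0.0071  0.0722]
 [ 0.6574  0.0148  0.0912]]
wing (-0.47, -0.2) 87 [-0.0355  0.7114] 0.1728971617663508
frame top [-0.0687  0.6932] [0.6928 0.0069 0.4341] [ 0.6597 -0.1727  0.425 ] [0.7283 0.1876 0.4388]
sill 1060 [ 0.6809 -0.0006  0.0122]
knob tri (array([ 0.6446, -0.004 ,  0.0699]), np.float64(0.003479423235326278))
handle tri (array([0.4298, 0.2894, 0.0126]), np.float64(0.011553808947877971))
```

View pics/crop.png

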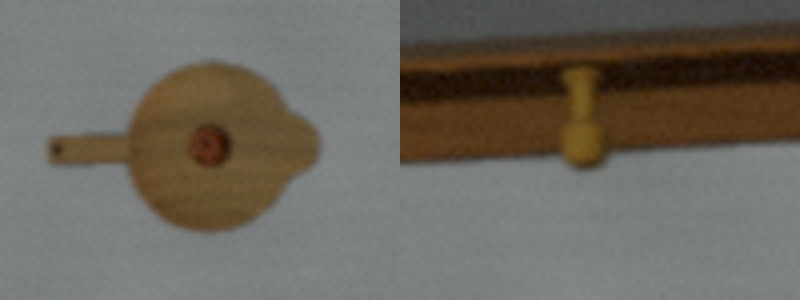

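The crop shows the large maple dish with the ball (about row 202, col 183): handle to the image left (+y), lip to the right (-y). In the right half, the knob head is at about row 124, col 255, roughly 0.077 m up, so the sash is raised about 29 mm.

```bash
cat >> h.py <<'E'
from scipy.spatial.transform import Rotation as Ro
def delta(pos,rpy,cur=None):
    s=robot.observe();p0,r0=(s['tool_pos'],s['tool_rot']) if cur is None else cur
    R0=Ro.from_euler('xyz',r0)
    d=R0.inv().apply(np.array(pos)-p0)/.75
    w=(R0.inv()*Ro.from_euler('xyz',rpy)).as_rotvec()/(np.pi/4)
    print(dict(zip(['x','y','z','rx','ry','rz'],np.round(np.r_[d,w],4).tolist())))
E
python3 - <<'E'
from h import *
T=[np.pi,-np.pi/4,0.065]
print(Ro.from_euler('xyz',T).as_matrix().round(2))
delta([.42,-.12,.3],T); delta([.585,0.001,.135],T)
E
```

```text
[[ 0.71  0.06  0.71]
 [ 0.05 -1.    0.05]
 [ 0.71  0.   -0.71]]
{'x': 0.4657, 'y': -0.3503, 'z': -0.0977, 'rx': -0.1503, 'ry': 0.9923, 'rz': 0.3631}
{'x': 0.7289, 'y': -0.4222, 'z': 0.1223, 'rx': -0.1503, 'ry': 0.9923, 'rz': 0.3631}
```

Emit:
step_arm --steps '[{"x":0.233,"y":-0.175,"z":-0.098,"rx":-0.075,"ry":0.5,"rz":0.18,"claw":1},{"x":0.233,"y":-0.175,"z":-0.098,"rx":-0.075,"ry":0.5,"rz":0.18,"claw":1},{"x":0.233,"y":-0.175,"z":-0.098,"rx":-0.075,"ry":0.5,"rz":0.18,"claw":1},{"x":0.233,"y":-0.175,"z":-0.098,"rx":-0.075,"ry":0.5,"rz":0.18,"claw":1},{"x":0.466,"y":-0.35,"z":-0.098,"rx":-0.15,"ry":0.992,"rz":0.363,"claw":1},{"x":0.466,"y":-0.35,"z":-0.098,"rx":-0.15,"ry":0.992,"rz":0.363,"claw":1},{"x":0.466,"y":-0.35,"z":-0.098,"rx":-0.15,"ry":0.992,"rz":0.363,"claw":1},{"x":0.466,"y":-0.35,"z":-0.098,"rx":-0.15,"ry":0.992,"rz":0.363,"claw":1},{"x":0.466,"y":-0.35,"z":-0.098,"rx":-0.15,"ry":0.992,"rz":0.363,"claw":1},{"x":0.466,"y":-0.35,"z":-0.098,"rx":-0.15,"ry":0.992,"rz":0.363,"claw":1},{"x":0.466,"y":-0.35,"z":-0.098,"rx":-0.15,"ry":0.992,"rz":0.363,"claw":1},{"x":0.466,"y":-0.35,"z":-0.098,"rx":-0.15,"ry":0.992,"rz":0.363,"claw":1}]'

```text
time: 2.2
tool_pos: [0.4216, -0.1136, 0.301]
tool_rot: [3.142, -0.787, 0.076]
contact_force: [0.7, -0.1, -0.3]
opening: 0.0922
grip_force: 0.0
```

Run:
```python
from h import *
delta([.585,0.001,.135],[np.pi,-np.pi/4,0.065])
```

```text
{'x': 0.0049, 'y': -0.136, 'z': 0.3183, 'rx': -0.0093, 'ry': -0.0018, 'rz': 0.0094}
```

Emit:
step_arm --steps '[{"y":-0.145,"z":0.318},{"y":-0.145,"z":0.318},{"y":-0.145,"z":0.318},{"y":-0.145,"z":0.318},{"y":-0.145,"z":0.318},{"y":-0.145,"z":0.318},{"y":-0.145,"z":0.318},{"y":-0.145,"z":0.318},{"y":-0.145,"z":0.318},{"y":-0.145,"z":0.318}]'

```text
$.steps[0]: bad value
```

Run:
```python
from h import *
delta([.656,0.006,.064],[np.pi,-np.pi/4,0.065])
im,d=read_camera('side');cv2.imwrite('pics/s1.png',cv2.resize(im[80:280,130:400],(800,593),interpolation=2))
```

```text
{'x': 0.0048, 'y': -0.1355, 'z': 0.4523, 'rx': -0.0093, 'ry': -0.0018, 'rz': 0.0094}
```

View pics/s1.png

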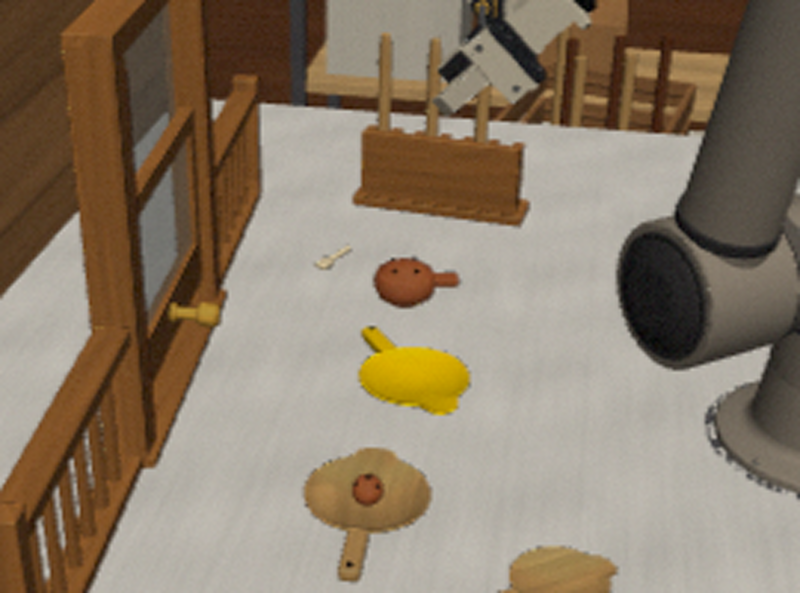

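The call was refused because some keys were missing. The picture shows the tool at crop (500,60), tilted towards the screen, with the scene untouched.

Emit:
step_arm --steps '[{"x":0.005,"y":-0.136,"z":0.318,"rx":0,"ry":0,"rz":0,"claw":1},{"x":0.005,"y":-0.136,"z":0.318,"rx":0,"ry":0,"rz":0,"claw":1},{"x":0.005,"y":-0.136,"z":0.318,"rx":0,"ry":0,"rz":0,"claw":1},{"x":0.005,"y":-0.136,"z":0.318,"rx":0,"ry":0,"rz":0,"claw":1},{"x":0.005,"y":-0.136,"z":0.318,"rx":0,"ry":0,"rz":0,"claw":1},{"x":0.005,"y":-0.136,"z":0.318,"rx":0,"ry":0,"rz":0,"claw":1},{"x":0.005,"y":-0.136,"z":0.318,"rx":0,"ry":0,"rz":0,"claw":1},{"x":0.005,"y":-0.136,"z":0.318,"rx":0,"ry":0,"rz":0,"claw":1},{"x":0.005,"y":-0.136,"z":0.318,"rx":0,"ry":0,"rz":0,"claw":1},{"x":0.005,"y":-0.136,"z":0.318,"rx":0,"ry":0,"rz":0,"claw":1}]'

```text
time: 3.08
tool_pos: [0.5842, -0.0083, 0.1325]
tool_rot: [-3.14, -0.783, 0.064]
contact_force: [-0.4, 0.5, -0.1]
opening: 0.0918
grip_force: 0.0
```

Run:
```python
from h import *
s=robot.observe();print(s['tool_pos'],s['tool_rot'],s['qpos'])
delta([.656,0.006,.064],[np.pi,-np.pi/4,0.065])
```

```text
[ 0.58423355 -0.00829698  0.13248689] [-3.13983819 -0.78331472  0.06366403] [-0.27735863  0.35640699  2.1844103   2.12633509  0.28349966 -0.8204162 ]
{'x': 0.0041, 'y': -0.0127, 'z': 0.133, 'rx': -0.001, 'ry': 0.0027, 'rz': -0.0012}
```

Run:
```python
from h import *
delta([.618,0.003,.146],[np.pi,-np.radians(20),0.065])
```

```text
{'x': 0.0452, 'y': -0.0121, 'z': 0.0196, 'rx': -0.0013, 'ry': -0.5529, 'rz': -0.001}
```

Emit:
step_arm --steps '[{"x":0,"y":0,"z":-0.05,"rx":0,"ry":-0.2,"rz":0,"claw":1},{"x":0,"y":0,"z":-0.05,"rx":0,"ry":-0.2,"rz":0,"claw":1},{"x":0,"y":0,"z":-0.05,"rx":0,"ry":-0.3,"rz":0,"claw":1},{"x":0,"y":0,"z":-0.05,"rx":0,"ry":-0.4,"rz":0,"claw":1},{"x":0.02,"y":0,"z":-0.02,"rx":0,"ry":-0.55,"rz":0,"claw":1},{"x":0.02,"y":0,"z":-0.02,"rx":0,"ry":-0.55,"rz":0,"claw":1},{"x":0.045,"y":-0.012,"z":0.02,"rx":0,"ry":-0.55,"rz":0,"claw":1},{"x":0.045,"y":-0.012,"z":0.02,"rx":0,"ry":-0.55,"rz":0,"claw":1},{"x":0.045,"y":-0.012,"z":0.02,"rx":0,"ry":-0.55,"rz":0,"claw":1},{"x":0.045,"y":-0.012,"z":0.02,"rx":0,"ry":-0.55,"rz":0,"claw":1}]'

```text
time: 3.92
tool_pos: [0.6145, 0.0063, 0.1482]
tool_rot: [-3.091, -0.458, 0.077]
contact_force: [0.8, 0.1, -1.2]
opening: 0.0917
grip_force: 0.0
```

Run:
```python
from h import *
s=robot.observe();print(s['tool_pos'],s['tool_rot'],s['qpos'],s['qvel'])
delta([.6485,0.0055,.059],[np.pi,-np.radians(20),0.065])
```

```text
[0.61452827 0.00626343 0.14822654] [-3.09072349 -0.45843552  0.07720383] [-0.20468583  0.38244162  1.81200887  0.33890506  0.54301065  1.02168893] [ 0.27689189  0.24888693 -0.81384095 -2.01575561  0.92139237  2.17933804]
{'x': -0.0122, 'y': 0.0109, 'z': 0.1262, 'rx': -0.0708, 'ry': -0.1389, 'rz': 0.0178}
```

Emit:
step_arm --steps '[{"x":0,"y":0,"z":0,"rx":0,"ry":0,"rz":0,"claw":1},{"x":0,"y":0,"z":0,"rx":0,"ry":0,"rz":0,"claw":1},{"x":0,"y":0,"z":0,"rx":0,"ry":0,"rz":0,"claw":1}]'

```text
time: 4.17
tool_pos: [0.614, 0.0097, 0.1473]
tool_rot: [-3.084, -0.462, 0.08]
contact_force: [-0.4, 0.3, -0.7]
opening: 0.0921
grip_force: 0.0
```

Run:
```python
from h import *
s=robot.observe();print(s['tool_pos'],s['tool_rot'],s['qpos'],s['qvel'])
delta([.6485,0.0055,.059],[np.pi,-np.radians(20),0.065])
```

```text
[0.6139712  0.00967023 0.14733935] [-3.08441894 -0.46231276  0.07995391] [-0.20330769  0.38242589  1.81749885  0.35732612  0.53829906  1.00349736] [ 0.00636757  0.00184376  0.01143882 -0.00117584  0.00227538  0.0138777 ]
{'x': -0.0119, 'y': 0.0164, 'z': 0.125, 'rx': -0.0802, 'ry': -0.1437, 'rz': 0.0216}
```

Emit:
step_arm --steps '[{"x":-0.012,"y":0.016,"z":0.01,"rx":-0.08,"ry":-0.144,"rz":0.022,"claw":1},{"x":-0.012,"y":0.016,"z":0.01,"rx":-0.08,"ry":-0.144,"rz":0.022,"claw":1},{"x":-0.012,"y":0.016,"z":0.03,"rx":-0.08,"ry":-0.144,"rz":0.022,"claw":1},{"x":-0.012,"y":0.016,"z":0.05,"rx":-0.08,"ry":-0.144,"rz":0.022,"claw":1},{"x":-0.012,"y":0.016,"z":0.07,"rx":-0.08,"ry":-0.144,"rz":0.022,"claw":1},{"x":-0.012,"y":0.016,"z":0.09,"rx":-0.08,"ry":-0.144,"rz":0.022,"claw":1},{"x":-0.012,"y":0.016,"z":0.11,"rx":-0.08,"ry":-0.144,"rz":0.022,"claw":1},{"x":-0.012,"y":0.016,"z":0.125,"rx":-0.08,"ry":-0.144,"rz":0.022,"claw":1},{"x":-0.012,"y":0.016,"z":0.125,"rx":-0.08,"ry":-0.144,"rz":0.022,"claw":1},{"x":-0.012,"y":0.016,"z":0.125,"rx":-0.08,"ry":-0.144,"rz":0.022,"claw":1}]'

```text
time: 5.0
tool_pos: [0.6485, 0.0064, 0.0583]
tool_rot: [-3.141, -0.347, 0.065]
contact_force: [0.8, -0.1, 0.7]
opening: 0.0919
grip_force: 0.0
```

Run:
```python
from h import *
s=robot.observe();print(s['tool_pos'],s['tool_rot'],s['qpos'])
delta([.6485,0.0055,.059],[np.pi,-np.radians(20),0.065])
im,d=read_camera('side');cv2.imwrite('pics/s2.png',cv2.resize(im[80:260,110:310],(660,594),interpolation=2))
```

```text
[0.64852926 0.0063908  0.05833009] [-3.14088248 -0.34670487  0.06480128] [-0.14331805  0.58970256  1.7044769   0.14516716  0.51226544  1.24798011]
{'x': 0.0002, 'y': 0.0012, 'z': -0.0009, 'rx': -0.0008, 'ry': 0.003, 'rz': -0.0002}
```

View pics/s2.png

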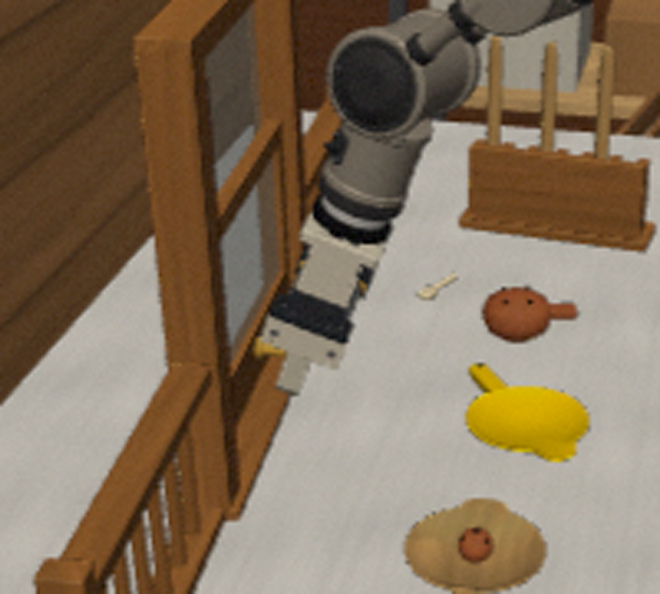

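The picture shows the fingers straddling the knob: neck at crop (268,350), finger at (293,375). Next I close on it.

Emit:
step_arm --steps '[{"x":0,"y":0,"z":0,"rx":0,"ry":0,"rz":0,"claw":-1},{"x":0,"y":0,"z":0,"rx":0,"ry":0,"rz":0,"claw":-1},{"x":0,"y":0,"z":0,"rx":0,"ry":0,"rz":0,"claw":-1},{"x":0,"y":0,"z":0,"rx":0,"ry":0,"rz":0,"claw":-1},{"x":0,"y":0,"z":0,"rx":0,"ry":0,"rz":0,"claw":-1},{"x":0,"y":0,"z":0,"rx":0,"ry":0,"rz":0,"claw":-1},{"x":0,"y":0,"z":0,"rx":0,"ry":0,"rz":0,"claw":-1},{"x":0,"y":0,"z":0,"rx":0,"ry":0,"rz":0,"claw":-1}]' --squeeze 50

```text
time: 5.72
tool_pos: [0.6494, 0.0066, 0.0588]
tool_rot: [3.142, -0.348, 0.065]
contact_force: [0.4, -0.0, 0.2]
opening: 0.043
grip_force: 0.0
```

Run:
```python
from h import *
s=robot.observe();p=s['tool_pos'];r=s['tool_rot']
delta(p+[0,0,.075],r);delta(p+[0,0,.15],r)
```

```text
{'x': 0.0341, 'y': 0.0, 'z': -0.094, 'rx': 0.0, 'ry': 0.0, 'rz': 0.0}
{'x': 0.0682, 'y': 0.0, 'z': -0.188, 'rx': 0.0, 'ry': 0.0, 'rz': 0.0}
```

Emit:
step_arm --steps '[{"x":0,"y":0,"z":0,"rx":0,"ry":0,"rz":0,"claw":-1},{"x":0,"y":0,"z":0,"rx":0,"ry":0,"rz":0,"claw":-1},{"x":0,"y":0,"z":0,"rx":0,"ry":0,"rz":0,"claw":-1},{"x":0,"y":0,"z":0,"rx":0,"ry":0,"rz":0,"claw":-1},{"x":0,"y":0,"z":0,"rx":0,"ry":0,"rz":0,"claw":-1},{"x":0,"y":0,"z":0,"rx":0,"ry":0,"rz":0,"claw":-1}]'

```text
time: 6.22
tool_pos: [0.6496, 0.005, 0.0587]
tool_rot: [3.14, -0.348, 0.065]
contact_force: [-0.3, -7.5, -0.2]
opening: 0.0247
grip_force: 50.0
```

Emit:
step_arm --steps '[{"x":0.003,"y":0,"z":-0.008,"rx":0,"ry":0,"rz":0,"claw":-1},{"x":0.006,"y":0,"z":-0.016,"rx":0,"ry":0,"rz":0,"claw":-1},{"x":0.009,"y":0,"z":-0.024,"rx":0,"ry":0,"rz":0,"claw":-1},{"x":0.012,"y":0,"z":-0.032,"rx":0,"ry":0,"rz":0,"claw":-1},{"x":0.015,"y":0,"z":-0.04,"rx":0,"ry":0,"rz":0,"claw":-1},{"x":0.018,"y":0,"z":-0.048,"rx":0,"ry":0,"rz":0,"claw":-1},{"x":0.021,"y":0,"z":-0.056,"rx":0,"ry":0,"rz":0,"claw":-1},{"x":0.024,"y":0,"z":-0.064,"rx":0,"ry":0,"rz":0,"claw":-1},{"x":0.026,"y":0,"z":-0.072,"rx":0,"ry":0,"rz":0,"claw":-1},{"x":0.029,"y":0,"z":-0.08,"rx":0,"ry":0,"rz":0,"claw":-1},{"x":0.032,"y":0,"z":-0.088,"rx":0,"ry":0,"rz":0,"claw":-1},{"x":0.034,"y":0,"z":-0.094,"rx":0,"ry":0,"rz":0,"claw":-1}]'

```text
time: 7.22
tool_pos: [0.6495, 0.005, 0.1323]
tool_rot: [3.14, -0.347, 0.065]
contact_force: [9.2, -6.4, -13.8]
opening: 0.0245
grip_force: 50.0
```

Emit:
step_arm --steps '[{"x":0.003,"y":0,"z":-0.008,"rx":0,"ry":0,"rz":0,"claw":-1},{"x":0.006,"y":0,"z":-0.016,"rx":0,"ry":0,"rz":0,"claw":-1},{"x":0.009,"y":0,"z":-0.024,"rx":0,"ry":0,"rz":0,"claw":-1},{"x":0.012,"y":0,"z":-0.032,"rx":0,"ry":0,"rz":0,"claw":-1},{"x":0.015,"y":0,"z":-0.04,"rx":0,"ry":0,"rz":0,"claw":-1},{"x":0.018,"y":0,"z":-0.048,"rx":0,"ry":0,"rz":0,"claw":-1},{"x":0.021,"y":0,"z":-0.056,"rx":0,"ry":0,"rz":0,"claw":-1},{"x":0.024,"y":0,"z":-0.064,"rx":0,"ry":0,"rz":0,"claw":-1},{"x":0.026,"y":0,"z":-0.072,"rx":0,"ry":0,"rz":0,"claw":-1},{"x":0.029,"y":0,"z":-0.08,"rx":0,"ry":0,"rz":0,"claw":-1},{"x":0.029,"y":0,"z":-0.08,"rx":0,"ry":0,"rz":0,"claw":-1}]'

```text
time: 8.13
tool_pos: [0.6495, 0.0049, 0.1968]
tool_rot: [3.14, -0.347, 0.065]
contact_force: [2.1, -6.8, -3.5]
opening: 0.0245
grip_force: 50.0
```

Run:
```python
from h import *
s=robot.observe();print(s['tool_pos'],s['contact_force'],s['qpos'])
im,d=read_camera('side')
for r in nets.landmark_of('side','sash_knob')[:2]:print(r)
```

```text
[0.64952291 0.00494838 0.19684137] [ 2.05171955 -6.78588501 -3.45876187] [-0.14422149  0.41537768  1.55373414  0.09285665  0.83420889  1.31141943]
{'pixel': [144.5, 196.6], 'conf': 0.67}
```

Emit:
step_arm --steps '[{"x":0.001,"y":0,"z":-0.003,"rx":0,"ry":0,"rz":0,"claw":-1},{"x":0.002,"y":0,"z":-0.006,"rx":0,"ry":0,"rz":0,"claw":-1},{"x":0.003,"y":0,"z":-0.009,"rx":0,"ry":0,"rz":0,"claw":-1},{"x":0.004,"y":0,"z":-0.012,"rx":0,"ry":0,"rz":0,"claw":-1}]'

```text
time: 8.57
tool_pos: [0.6495, 0.0049, 0.205]
tool_rot: [3.14, -0.347, 0.065]
contact_force: [9.4, -6.4, -13.1]
opening: 0.0238
grip_force: 50.0
```

Emit:
step_arm --steps '[{"x":0.001,"y":0,"z":-0.003,"rx":0,"ry":0,"rz":0,"claw":-1},{"x":0.002,"y":0,"z":-0.005,"rx":0,"ry":0,"rz":0,"claw":-1},{"x":0.003,"y":0,"z":-0.008,"rx":0,"ry":0,"rz":0,"claw":-1}]'

```text
time: 8.82
tool_pos: [0.6494, 0.005, 0.2112]
tool_rot: [3.14, -0.346, 0.065]
contact_force: [14.5, -7.1, -26.1]
opening: 0.0245
grip_force: 50.0
```

Emit:
step_arm --steps '[{"x":0,"y":0,"z":0,"rx":0,"ry":0,"rz":0,"claw":1},{"x":0,"y":0,"z":0,"rx":0,"ry":0,"rz":0,"claw":1},{"x":0,"y":0,"z":0,"rx":0,"ry":0,"rz":0,"claw":1},{"x":0,"y":0,"z":0,"rx":0,"ry":0,"rz":0,"claw":1},{"x":0,"y":0,"z":0,"rx":0,"ry":0,"rz":0,"claw":1},{"x":0,"y":0,"z":0,"rx":0,"ry":0,"rz":0,"claw":1},{"x":0,"y":0,"z":-0.03,"rx":0,"ry":0,"rz":0,"claw":1},{"x":0,"y":0,"z":-0.07,"rx":0,"ry":0,"rz":0,"claw":1},{"x":-0.04,"y":0,"z":-0.1,"rx":0,"ry":0,"rz":0,"claw":1},{"x":-0.08,"y":0,"z":-0.12,"rx":0,"ry":0,"rz":0,"claw":1},{"x":-0.12,"y":0,"z":-0.12,"rx":0,"ry":0,"rz":0,"claw":1},{"x":-0.12,"y":0,"z":-0.12,"rx":0,"ry":0,"rz":0,"claw":1}]'

```text
time: 9.82
tool_pos: [0.5283, -0.0002, 0.2655]
tool_rot: [-3.14, -0.342, 0.065]
contact_force: [0.2, -0.0, -0.6]
opening: 0.0915
grip_force: 0.0
```

Run:
```python
from h import *
s=robot.observe();print(s['tool_pos'],s['contact_force'],s['qpos'])
delta([.47,.12,.24],[np.pi,0,.065+.7])
im,d=read_camera('side')
for r in nets.landmark_of('side','sash_knob')[:2]:
    a,b=map(int,r['pixel']);print(r,unproj('side',d[a,b],a,b))
```

```text
[ 5.28260186e-01 -1.57028749e-04  2.65498260e-01] [ 0.16753074 -0.00205338 -0.56375327] [-0.19993043  0.13321164  1.74588855  0.11107813  0.934505    1.25416842]
{'x': -0.0746, 'y': -0.1649, 'z': 0.0097, 'rx': 0.151, 'ry': -0.4184, 'rz': -0.8819}
```

Emit:
step_arm --steps '[{"x":-0.015,"y":-0.03,"z":0,"rx":0.03,"ry":-0.08,"rz":-0.18,"claw":1},{"x":-0.03,"y":-0.06,"z":0,"rx":0.06,"ry":-0.16,"rz":-0.35,"claw":1},{"x":-0.045,"y":-0.1,"z":0,"rx":0.09,"ry":-0.25,"rz":-0.53,"claw":1},{"x":-0.06,"y":-0.13,"z":0,"rx":0.12,"ry":-0.34,"rz":-0.7,"claw":1},{"x":-0.075,"y":-0.165,"z":0.01,"rx":0.15,"ry":-0.418,"rz":-0.88,"claw":1},{"x":-0.075,"y":-0.165,"z":0.01,"rx":0.15,"ry":-0.418,"rz":-0.88,"claw":1},{"x":-0.075,"y":-0.165,"z":0.01,"rx":0.15,"ry":-0.418,"rz":-0.88,"claw":1},{"x":-0.075,"y":-0.165,"z":0.01,"rx":0.15,"ry":-0.418,"rz":-0.88,"claw":1},{"x":-0.075,"y":-0.165,"z":0.01,"rx":0.15,"ry":-0.418,"rz":-0.88,"claw":1},{"x":-0.075,"y":-0.165,"z":0.01,"rx":0.15,"ry":-0.418,"rz":-0.88,"claw":1}]'

```text
time: 10.75
tool_pos: [0.4763, 0.1187, 0.2413]
tool_rot: [3.136, -0.005, 0.76]
contact_force: [0.5, 0.4, 1.5]
opening: 0.0918
grip_force: 0.0
```

Run:
```python
from h import *
s=robot.observe();print(s['tool_pos'],s['tool_rot'],s['qpos'])
delta([.434,.298,.12],[np.pi,0,np.pi/2+.015])
```

```text
[0.47626048 0.11874888 0.24134043] [ 3.13564786 -0.00511025  0.75987467] [ 8.90378423e-02  2.63131965e-01  1.59526635e+00 -1.54681668e-03
  1.27549630e+00  9.00419158e-01]
{'x': 0.123, 'y': -0.213, 'z': 0.1612, 'rx': 0.0098, 'ry': -0.003, 'rz': -1.0516}
```

Emit:
step_arm --steps '[{"x":0.03,"y":-0.05,"z":0,"rx":0,"ry":0,"rz":-0.2,"claw":1},{"x":0.06,"y":-0.1,"z":0.02,"rx":0,"ry":0,"rz":-0.4,"claw":1},{"x":0.09,"y":-0.15,"z":0.05,"rx":0,"ry":0,"rz":-0.6,"claw":1},{"x":0.12,"y":-0.21,"z":0.09,"rx":0.01,"ry":0,"rz":-0.8,"claw":1},{"x":0.122,"y":-0.213,"z":0.13,"rx":0.01,"ry":0,"rz":-1,"claw":1},{"x":0.122,"y":-0.213,"z":0.16,"rx":0.01,"ry":0,"rz":-1,"claw":1},{"x":0.122,"y":-0.213,"z":0.16,"rx":0.01,"ry":0,"rz":-1,"claw":1},{"x":0.122,"y":-0.213,"z":0.16,"rx":0.01,"ry":0,"rz":-1,"claw":1},{"x":0.122,"y":-0.213,"z":0.16,"rx":0.01,"ry":0,"rz":-1,"claw":1}]'

```text
time: 11.5
tool_pos: [0.433, 0.2976, 0.1213]
tool_rot: [3.141, -0.003, 1.545]
contact_force: [-0.1, 0.1, 0.1]
opening: 0.0917
grip_force: 0.0
```

Run:
```python
from h import *
s=robot.observe();print(s['tool_pos'],s['tool_rot'],s['qpos'])
delta([.434,.296,.004],[np.pi,0,np.pi/2+.015])
for cam in('side','top'):
    im,d=read_camera(cam);cv2.imwrite(f'pics/{cam}3.png',im)
    for q in('dish_handle','sash_knob','ball'):
      for r in nets.landmark_of(cam,q)[:3]:
        a,b=map(int,r['pixel']);print(cam,q,r['conf'],a,b,unproj(cam,d[a,b],a,b))
a=cv2.imread('pics/side3.png')[80:330,90:390];b=cv2.imread('pics/top3.png')[130:280,80:230]
cv2.imwrite('pics/v3.png',np.hstack([cv2.resize(a,(480,400)),cv2.resize(b,(320,400))]))
```

```text
[0.43302869 0.2975525  0.12128732] [ 3.14091303e+00 -2.72719776e-03  1.54493730e+00] [0.4548284  0.45104893 1.67327237 0.00247605 1.01540909 0.47938476]
{'x': -0.0025, 'y': 0.0012, 'z': 0.1564, 'rx': 0.0009, 'ry': -0.0035, 'rz': -0.052}
side dish_handle 0.7 267 249 [0.43274844 0.30069646 0.01981907]
side dish_handle 0.7 284 296 [0.30690685 0.33586424 0.01439751]
side sash_knob 0.69 139 197 [0.64772114 0.00805613 0.23745531]
side ball 0.52 244 254 [0.43469855 0.21569461 0.03156892]
side ball 0.47 182 269 [0.38662606 0.32047928 0.28701201]
top dish_handle 0.95 204 152 [0.42959366 0.2915489  0.01567202]
top dish_handle 0.9 247 140 [0.30960097 0.31813199 0.01527574]
top dish_handle 0.47 115 256 [0.69414192 0.00370809 0.01205277]
top sash_knob 0.81 102 254 [0.64700994 0.00156963 0.23977687]
top ball 0.39 201 184 [0.43716475 0.19782758 0.03381345]
```

View pics/v3.png

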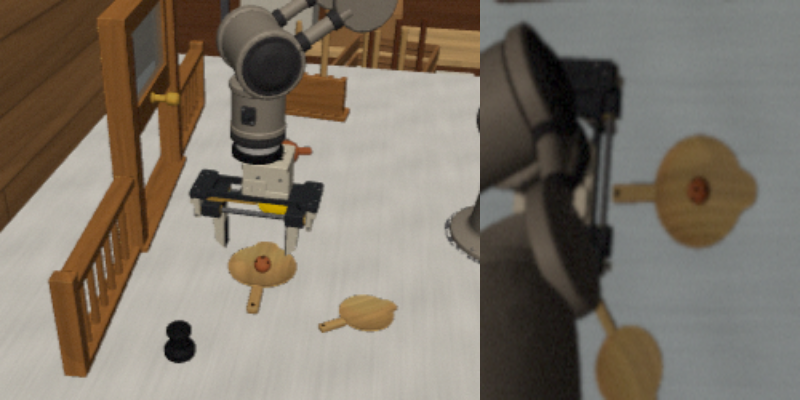

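The view shows the knob high (crop 170,98), so the sash stays up. The fingers stand over the handle (crop 253,298), and the ball is in the middle (262,264).

Emit:
step_arm --steps '[{"x":-0.002,"y":0.001,"z":0.04,"rx":0,"ry":-0.003,"rz":-0.05,"claw":0},{"x":-0.002,"y":0.001,"z":0.075,"rx":0,"ry":-0.003,"rz":-0.05,"claw":0},{"x":-0.002,"y":0.001,"z":0.105,"rx":0,"ry":-0.003,"rz":-0.05,"claw":0},{"x":-0.002,"y":0.001,"z":0.13,"rx":0,"ry":-0.003,"rz":-0.05,"claw":0},{"x":-0.002,"y":0.001,"z":0.145,"rx":0,"ry":-0.003,"rz":-0.05,"claw":0},{"x":-0.002,"y":0.001,"z":0.155,"rx":0,"ry":-0.003,"rz":-0.05,"claw":0},{"x":-0.002,"y":0.001,"z":0.156,"rx":0,"ry":-0.003,"rz":-0.05,"claw":0},{"x":-0.002,"y":0.001,"z":0.156,"rx":0,"ry":-0.003,"rz":-0.05,"claw":0},{"x":-0.002,"y":0.001,"z":0.156,"rx":0,"ry":-0.003,"rz":-0.05,"claw":0}]' --squeeze 6

```text
time: 12.65
tool_pos: [0.4335, 0.2969, 0.0045]
tool_rot: [3.141, -0.0, 1.588]
contact_force: [0.2, -0.6, -0.4]
opening: 0.0461
grip_force: 0.0
```

Emit:
step_arm --steps '[{"x":0,"y":0,"z":0,"rx":0,"ry":0,"rz":0,"claw":-0.2},{"x":0,"y":0,"z":0,"rx":0,"ry":0,"rz":0,"claw":-0.3},{"x":0,"y":0,"z":0,"rx":0,"ry":0,"rz":0,"claw":-0.4},{"x":0,"y":0,"z":0,"rx":0,"ry":0,"rz":0,"claw":-0.45},{"x":0,"y":0,"z":0,"rx":0,"ry":0,"rz":0,"claw":-0.5},{"x":0,"y":0,"z":0,"rx":0,"ry":0,"rz":0,"claw":-0.53},{"x":0,"y":0,"z":0,"rx":0,"ry":0,"rz":0,"claw":-0.56},{"x":0,"y":0,"z":0,"rx":0,"ry":0,"rz":0,"claw":-0.59},{"x":0,"y":0,"z":0,"rx":0,"ry":0,"rz":0,"claw":-0.65},{"x":0,"y":0,"z":0,"rx":0,"ry":0,"rz":0,"claw":-0.8}]'

```text
time: 13.48
tool_pos: [0.4331, 0.2966, 0.0037]
tool_rot: [-3.141, 0.0, 1.588]
contact_force: [0.9, -0.5, -0.1]
opening: 0.0205
grip_force: 5.9
```

Gripped at 20.5 mm. Next I raise the squeeze and begin a gentle lift of 30 mm.

Emit:
step_arm --steps '[{"x":0,"y":0,"z":0,"rx":0,"ry":0,"rz":0,"claw":-1},{"x":0,"y":0,"z":0,"rx":0,"ry":0,"rz":0,"claw":-1},{"x":0,"y":0,"z":-0.001,"rx":0,"ry":0,"rz":0,"claw":-1},{"x":0,"y":0,"z":-0.003,"rx":0,"ry":0,"rz":0,"claw":-1},{"x":0,"y":0,"z":-0.006,"rx":0,"ry":0,"rz":0,"claw":-1},{"x":0,"y":0,"z":-0.009,"rx":0,"ry":0,"rz":0,"claw":-1},{"x":0,"y":0,"z":-0.012,"rx":0,"ry":0,"rz":0,"claw":-1},{"x":0,"y":0,"z":-0.015,"rx":0,"ry":0,"rz":0,"claw":-1},{"x":0,"y":0,"z":-0.018,"rx":0,"ry":0,"rz":0,"claw":-1},{"x":0,"y":0,"z":-0.019,"rx":0,"ry":0,"rz":0,"claw":-1},{"x":0,"y":0,"z":-0.02,"rx":0,"ry":0,"rz":0,"claw":-1}]' --squeeze 55

```text
time: 14.4
tool_pos: [0.433, 0.2966, 0.0189]
tool_rot: [-3.141, 0.0, 1.588]
contact_force: [0.2, 0.4, -2.6]
opening: 0.0193
grip_force: 54.6
```

```bash
cat > dish.py <<'E'
from h import *
# dish rim plane fit: rim points near circle radius .06 around expected centre
def look(cx,cy,zu,tag):
    out=[]
    for cam in('side','top'):
        im,d=read_camera(cam);p=camera_params(cam)
        cv2.imwrite(f'pics/{cam}{tag}.png',im)
        r,c=np.mgrid[:384,:512];X=np.stack([(c-p['cx'])/p['fx']*d,(r-p['cy'])/p['fy']*d,d],-1)
        W=(X-np.array(p['t']))@np.array(p['R'])
        q=np.hypot(W[...,0]-cx,W[...,1]-cy)
        hsv=cv2.cvtColor(im,cv2.COLOR_BGR2HSV)
        wood=(hsv[...,1]>60)
        m=(d>0)&(q<.075)&(W[...,2]>zu-.02)&(W[...,2]<zu+.035)&wood
        P=W[m]
        b=(d>0)&(q<.04)&(W[...,2]>zu+.027)&(W[...,2]<zu+.05)
        B=W[b]
        # hollow is symmetric: fit plane to all dish points in annulus 25..58mm
        qa=np.hypot(P[:,0]-cx,P[:,1]-cy);A=P[(qa>.025)&(qa<.056)&(P[:,2]>zu+.002)]
        k=np.linalg.lstsq(np.c_[A[:,:2]-[cx,cy],(qa[(qa>.025)&(qa<.056)&(P[:,2]>zu+.002)]),np.ones(len(A))],A[:,2],rcond=None)[0]
        print(cam,'n',len(A),'slope x,y deg',np.degrees(k[:2]).round(1),'coneslope',np.degrees(k[2]).round(1),'x',P[:,0].min().round(3),P[:,0].max().round(3),'y',P[:,1].min().round(3),P[:,1].max().round(3),'ball',B.mean(0).round(4) if len(B) else None,len(B))
E
python3 - <<'E'
from dish import *
s=robot.observe();print(s['tool_pos'],s['tool_rot'],s['torque'],s['contact_force'])
look(.437,.206,s['tool_pos'][2]-.0037,'4')
im=cv2.imread('pics/side4.png')[190:310,180:340];cv2.imwrite('pics/v4.png',cv2.resize(im,(640,480),interpolation=2))
E
```

```text
[0.43299458 0.29658877 0.01887601] [-3.14109337e+00  2.79063000e-04  1.58775314e+00] [ 0.13057103 -0.08252136  0.07234011] [ 0.17612661  0.40111169 -2.59252104]
side n 56 slope x,y deg [0.2 1.3] coneslope 18.3 x 0.376 0.459 y 0.2 0.278 ball None 0
top n 1025 slope x,y deg [0.1 1.2] coneslope 16.7 x 0.379 0.494 y 0.131 0.28 ball [0.4367 0.2037 0.0473] 77
```

View pics/v4.png

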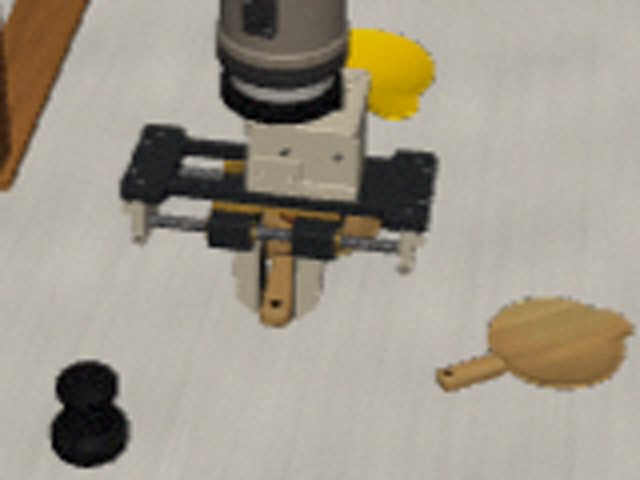

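The handle sits between the pads (crop 277,280), the dish is level to about 1.2°, and the ball is centred. Lifting on.

Emit:
step_arm --steps '[{"x":0,"y":0,"z":-0.002,"rx":0,"ry":0,"rz":0,"claw":-1},{"x":0,"y":0,"z":-0.006,"rx":0,"ry":0,"rz":0,"claw":-1},{"x":0,"y":0,"z":-0.012,"rx":0,"ry":0,"rz":0,"claw":-1},{"x":0,"y":0,"z":-0.02,"rx":0,"ry":0,"rz":0,"claw":-1},{"x":0,"y":0,"z":-0.03,"rx":0,"ry":0,"rz":0,"claw":-1},{"x":0,"y":0,"z":-0.042,"rx":0,"ry":0,"rz":0,"claw":-1},{"x":0,"y":0,"z":-0.054,"rx":0,"ry":0,"rz":0,"claw":-1},{"x":0,"y":0,"z":-0.066,"rx":0,"ry":0,"rz":0,"claw":-1},{"x":0,"y":0,"z":-0.076,"rx":0,"ry":0,"rz":0,"claw":-1},{"x":0,"y":0,"z":-0.084,"rx":0,"ry":0,"rz":0,"claw":-1},{"x":0,"y":0,"z":-0.09,"rx":0,"ry":0,"rz":0,"claw":-1},{"x":0,"y":0,"z":-0.094,"rx":0,"ry":0,"rz":0,"claw":-1}]'

```text
time: 15.5
tool_pos: [0.4331, 0.2966, 0.0899]
tool_rot: [-3.141, 0.0, 1.588]
contact_force: [0.1, -0.9, -1.1]
opening: 0.0192
grip_force: 54.6
```

Run:
```python
from dish import *
s=robot.observe();print(s['tool_pos'],s['tool_rot'])
look(.437,.206,s['tool_pos'][2]-.0037,'5')
# plan: dish-centre frame trajectory. centre c0 -> c1, dish yaw psi0->psi1, smoothstep, N rows
off=.091
p0=s['tool_pos'];y0=s['tool_rot'][2]            # tool yaw; handle dir = tool +x (yaw), dish x = -tool x
c0=p0[:2]-off*np.array([np.cos(y0),np.sin(y0)])
syaw=.067;c1=np.array([.692,.009])-.128*np.array([np.cos(syaw),np.sin(syaw)])
y1=np.pi+syaw
print('c0',c0,'c1',c1,'tool end',c1+off*np.array([np.cos(y1),np.sin(y1)]))
N=60;rows=[]
f=lambda u:u**3*(10-15*u+6*u*u)
u=f(np.arange(N+1)/N)
yy=y0+(y1-y0)*u;cc=c0+(c1-c0)*u[:,None];tp=cc+off*np.c_[np.cos(yy),np.sin(yy)]
for k in range(0,N,12):
    R=Ro.from_euler('xyz',[np.pi,0,yy[k]])
    print('call',k//12)
    for j in range(k+1,k+13):
        d=R.inv().apply(np.r_[tp[j]-tp[k],0])/.75
        print('',np.round(d[:2],4),'rz',round(-(yy[j]-yy[k])/(np.pi/4),4))
```

```text
[0.43312573 0.29663563 0.08987099] [-3.14144207e+00  1.17328956e-04  1.58775556e+00]
side n 85 slope x,y deg [0.9 0.9] coneslope 19.4 x 0.377 0.46 y 0.181 0.28 ball [0.4408 0.2199 0.1157] 1
top n 1167 slope x,y deg [-0.1  1.1] coneslope 16.7 x 0.379 0.494 y 0.131 0.28 ball [0.4366 0.2039 0.1186] 85
c0 [0.43466895 0.20564871] c1 [5.64287189e-01 4.30414837e-04] tool end [ 0.47349136 -0.00566202]
call 0
 [-0. -0.] rz -0.0001
 [-0.0001 -0.    ] rz -0.0007
 [-0.0003 -0.    ] rz -0.0024
 [-0.0007 -0.0001] rz -0.0055
 [-0.0014 -0.0001] rz -0.0105
 [-0.0024 -0.0002] rz -0.0177
 [-0.0037 -0.0004] rz -0.0273
 [-0.0054 -0.0005] rz -0.0397
 [-0.0075 -0.0008] rz -0.0549
 [-0.01  -0.001] rz -0.0732
 [-0.013  -0.0013] rz -0.0948
 [-0.0166 -0.0016] rz -0.1195
call 1
 [-0.004  -0.0008] rz -0.0281
 [-0.0085 -0.0016] rz -0.0594
 [-0.0136 -0.0025] rz -0.0941
 [-0.0193 -0.0035] rz -0.132
 [-0.0255 -0.0046] rz -0.173
 [-0.0324 -0.0057] rz -0.217
 [-0.0398 -0.0069] rz -0.2639
 [-0.0479 -0.0081] rz -0.3136
 [-0.0566 -0.0093] rz -0.3658
 [-0.0658 -0.0105] rz -0.4203
 [-0.0757 -0.0117] rz -0.477
 [-0.0861 -0.
[... 414 characters left out ...]
0.0586
 [-0.0158 -0.0206] rz -0.1152
 [-0.0236 -0.0303] rz -0.1698
 [-0.0313 -0.0395] rz -0.222
 [-0.0388 -0.0483] rz -0.2716
 [-0.0461 -0.0566] rz -0.3186
 [-0.0531 -0.0643] rz -0.3626
 [-0.0597 -0.0714] rz -0.4036
 [-0.0659 -0.078 ] rz -0.4415
 [-0.0717 -0.084 ] rz -0.4761
 [-0.0769 -0.0894] rz -0.5075
 [-0.0817 -0.0942] rz -0.5356
call 4
 [-0.0022 -0.0056] rz -0.0248
 [-0.0041 -0.0104] rz -0.0463
 [-0.0058 -0.0146] rz -0.0646
 [-0.0072 -0.018 ] rz -0.0799
 [-0.0084 -0.0208] rz -0.0922
 [-0.0093 -0.023 ] rz -0.1019
 [-0.01   -0.0246] rz -0.109
 [-0.0104 -0.0257] rz -0.114
 [-0.0107 -0.0264] rz -0.1171
 [-0.0109 -0.0268] rz -0.1188
 [-0.011  -0.0269] rz -0.1194
 [-0.011  -0.0269] rz -0.1195
```

Emit:
step_arm --steps '[{"x":-0.001,"y":0,"z":0,"rx":0,"ry":0,"rz":-0.003,"claw":-1},{"x":-0.002,"y":0,"z":0,"rx":0,"ry":0,"rz":-0.01,"claw":-1},{"x":-0.003,"y":0,"z":0,"rx":0,"ry":0,"rz":-0.018,"claw":-1},{"x":-0.004,"y":0,"z":0,"rx":0,"ry":0,"rz":-0.028,"claw":-1},{"x":-0.006,"y":0,"z":0,"rx":0,"ry":0,"rz":-0.04,"claw":-1},{"x":-0.008,"y":-0.001,"z":0,"rx":0,"ry":0,"rz":-0.055,"claw":-1},{"x":-0.01,"y":-0.001,"z":0,"rx":0,"ry":0,"rz":-0.073,"claw":-1},{"x":-0.013,"y":-0.001,"z":0,"rx":0,"ry":0,"rz":-0.095,"claw":-1},{"x":-0.0165,"y":-0.0015,"z":0,"rx":0,"ry":0,"rz":-0.12,"claw":-1}]'

```text
time: 16.35
tool_pos: [0.4321, 0.284, 0.0892]
tool_rot: [-3.141, 0.0, 1.684]
contact_force: [-0.7, -0.7, -1.4]
opening: 0.0194
grip_force: 54.6
```

Emit:
step_arm --steps '[{"x":-0.004,"y":-0.001,"z":0,"rx":0,"ry":0,"rz":-0.028,"claw":-1},{"x":-0.0085,"y":-0.0015,"z":0,"rx":0,"ry":0,"rz":-0.06,"claw":-1},{"x":-0.0135,"y":-0.0025,"z":0,"rx":0,"ry":0,"rz":-0.094,"claw":-1},{"x":-0.019,"y":-0.0035,"z":0,"rx":0,"ry":0,"rz":-0.132,"claw":-1},{"x":-0.0255,"y":-0.0045,"z":0,"rx":0,"ry":0,"rz":-0.173,"claw":-1},{"x":-0.0325,"y":-0.0055,"z":0,"rx":0,"ry":0,"rz":-0.217,"claw":-1},{"x":-0.04,"y":-0.007,"z":0,"rx":0,"ry":0,"rz":-0.264,"claw":-1},{"x":-0.048,"y":-0.008,"z":0,"rx":0,"ry":0,"rz":-0.314,"claw":-1},{"x":-0.0565,"y":-0.0095,"z":0,"rx":0,"ry":0,"rz":-0.366,"claw":-1},{"x":-0.066,"y":-0.0105,"z":0,"rx":0,"ry":0,"rz":-0.42,"claw":-1},{"x":-0.0755,"y":-0.0115,"z":0,"rx":0,"ry":0,"rz":-0.477,"claw":-1},{"x":-0.086,"y":-0.013,"z":0,"rx":0,"ry":0,"rz":-0.535,"claw":-1}]'

```text
time: 17.35
tool_pos: [0.4295, 0.2186, 0.0893]
tool_rot: [-3.141, -0.0, 2.106]
contact_force: [-0.4, 0.3, -0.7]
opening: 0.0191
grip_force: 54.6
```

Emit:
step_arm --steps '[{"x":-0.0095,"y":-0.0055,"z":0,"rx":0,"ry":0,"rz":-0.06,"claw":-1},{"x":-0.0195,"y":-0.011,"z":0,"rx":0,"ry":0,"rz":-0.122,"claw":-1},{"x":-0.03,"y":-0.0165,"z":0,"rx":0,"ry":0,"rz":-0.185,"claw":-1},{"x":-0.041,"y":-0.0225,"z":0,"rx":0,"ry":0,"rz":-0.248,"claw":-1},{"x":-0.0525,"y":-0.028,"z":0,"rx":0,"ry":0,"rz":-0.312,"claw":-1},{"x":-0.0645,"y":-0.0335,"z":0,"rx":0,"ry":0,"rz":-0.377,"claw":-1},{"x":-0.0765,"y":-0.039,"z":0,"rx":0,"ry":0,"rz":-0.441,"claw":-1},{"x":-0.0885,"y":-0.0445,"z":0,"rx":0,"ry":0,"rz":-0.505,"claw":-1},{"x":-0.101,"y":-0.0495,"z":0,"rx":0,"ry":0,"rz":-0.569,"claw":-1},{"x":-0.1135,"y":-0.0545,"z":0,"rx":0,"ry":0,"rz":-0.632,"claw":-1},{"x":-0.126,"y":-0.0595,"z":0,"rx":0,"ry":0,"rz":-0.693,"claw":-1},{"x":-0.1385,"y":-0.064,"z":0,"rx":0,"ry":0,"rz":-0.753,"claw":-1}]'

```text
time: 18.35
tool_pos: [0.4406, 0.1044, 0.0893]
tool_rot: [-3.141, -0.001, 2.697]
contact_force: [-0.3, -0.4, -1.8]
opening: 0.0195
grip_force: 54.6
```

Emit:
step_arm --steps '[{"x":-0.008,"y":-0.0105,"z":0,"rx":0,"ry":0,"rz":-0.059,"claw":-1},{"x":-0.016,"y":-0.0205,"z":0,"rx":0,"ry":0,"rz":-0.115,"claw":-1},{"x":-0.0235,"y":-0.0305,"z":0,"rx":0,"ry":0,"rz":-0.17,"claw":-1},{"x":-0.0315,"y":-0.0395,"z":0,"rx":0,"ry":0,"rz":-0.222,"claw":-1},{"x":-0.039,"y":-0.0485,"z":0,"rx":0,"ry":0,"rz":-0.272,"claw":-1},{"x":-0.046,"y":-0.0565,"z":0,"rx":0,"ry":0,"rz":-0.319,"claw":-1},{"x":-0.053,"y":-0.0645,"z":0,"rx":0,"ry":0,"rz":-0.363,"claw":-1},{"x":-0.0595,"y":-0.0715,"z":0,"rx":0,"ry":0,"rz":-0.404,"claw":-1},{"x":-0.066,"y":-0.078,"z":0,"rx":0,"ry":0,"rz":-0.442,"claw":-1},{"x":-0.0715,"y":-0.084,"z":0,"rx":0,"ry":0,"rz":-0.476,"claw":-1},{"x":-0.077,"y":-0.0895,"z":0,"rx":0,"ry":0,"rz":-0.508,"claw":-1},{"x":-0.0815,"y":-0.094,"z":0,"rx":0,"ry":0,"rz":-0.536,"claw":-1}]'

```text
time: 19.35
tool_pos: [0.4653, 0.0145, 0.0893]
tool_rot: [-3.141, -0.001, 3.117]
contact_force: [0.5, -0.1, -2.1]
opening: 0.0194
grip_force: 54.6
```

Emit:
step_arm --steps '[{"x":-0.002,"y":-0.0055,"z":0,"rx":0,"ry":0,"rz":-0.025,"claw":-1},{"x":-0.004,"y":-0.0105,"z":0,"rx":0,"ry":0,"rz":-0.046,"claw":-1},{"x":-0.006,"y":-0.0145,"z":0,"rx":0,"ry":0,"rz":-0.065,"claw":-1},{"x":-0.007,"y":-0.018,"z":0,"rx":0,"ry":0,"rz":-0.08,"claw":-1},{"x":-0.0085,"y":-0.021,"z":0,"rx":0,"ry":0,"rz":-0.092,"claw":-1},{"x":-0.0095,"y":-0.023,"z":0,"rx":0,"ry":0,"rz":-0.102,"claw":-1},{"x":-0.01,"y":-0.0245,"z":0,"rx":0,"ry":0,"rz":-0.109,"claw":-1},{"x":-0.0105,"y":-0.0255,"z":0,"rx":0,"ry":0,"rz":-0.114,"claw":-1},{"x":-0.011,"y":-0.0265,"z":0,"rx":0,"ry":0,"rz":-0.118,"claw":-1},{"x":-0.011,"y":-0.027,"z":0,"rx":0,"ry":0,"rz":-0.12,"claw":-1},{"x":-0.011,"y":-0.027,"z":0,"rx":0,"ry":0,"rz":-0.12,"claw":-1},{"x":-0.011,"y":-0.027,"z":0,"rx":0,"ry":0,"rz":-0.12,"claw":-1}]'

```text
time: 20.35
tool_pos: [0.473, -0.0053, 0.0893]
tool_rot: [-3.141, -0.001, -3.074]
contact_force: [0.5, 0.5, -1.9]
opening: 0.0196
grip_force: 54.6
```

Run:
```python
from dish import *
s=robot.observe();print(s['tool_pos'],s['tool_rot'],s['grip_force'])
y=s['tool_rot'][2];c=s['tool_pos'][:2]-.091*np.array([np.cos(y),np.sin(y)]);print('c',c)
look(*c,s['tool_pos'][2]-.0037,'6')
for r in nets.landmark_of('side','sash_knob')[:1]:print(r)
a=cv2.imread('pics/side6.png')[60:260,110:310];b=cv2.imread('pics/top6.png')[80:280,170:370]
cv2.imwrite('pics/v6.png',np.hstack([cv2.resize(a,(400,400)),cv2.resize(b,(400,400))]))
```

```text
[ 0.47303645 -0.00529542  0.08926456] [-3.14129124e+00 -7.37721872e-04 -3.07440722e+00] 54.633615016937256
c [0.56383114 0.00081385]
side n 344 slope x,y deg [-0.3 -0.8] coneslope 17.1 x 0.489 0.637 y -0.056 0.064 ball [0.5611 0.0088 0.117 ] 36
top n 100 slope x,y deg [-10.7  -0.1] coneslope 23.0 x 0.556 0.638 y -0.056 0.034 ball None 0
{'pixel': [141.9, 199.3], 'conf': 0.97}
```

View pics/v6.png

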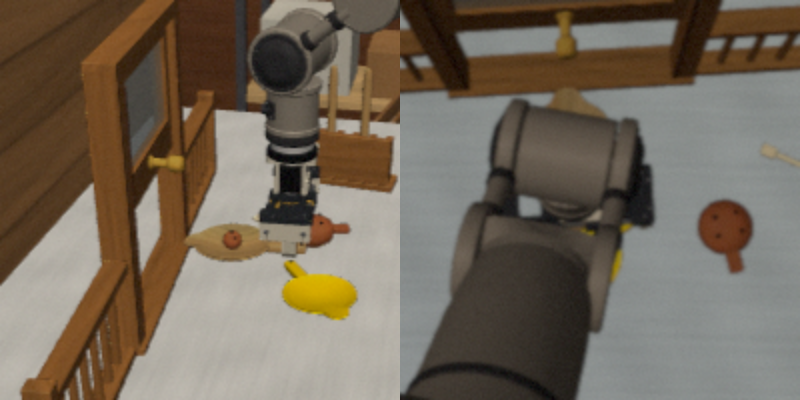

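Dish at crop (230,242): level, lip towards the hatch, ball in the middle. Knob up at (168,163). One last check of the sash height, then hand in if it is still up.

Run:
```python
from h import *
im,d=read_camera('side');p=camera_params('side')
r,c=np.mgrid[:384,:512];X=np.stack([(c-p['cx'])/p['fx']*d,(r-p['cy'])/p['fy']*d,d],-1)
W=(X-np.array(p['t']))@np.array(p['R'])
m=(d>0)&(W[...,0]>.58)&(W[...,0]<.66)&(abs(W[...,1])<.05)&(W[...,2]>.18)&(W[...,2]<.3)
z=W[m];hi=np.percentile(z[:,2],98);print(len(z),np.percentile(z,[2,98],axis=0),hi-.0896)
s=robot.observe();print(s['time'],abs(s['qvel']).max())
if hi-.0896>.143: robot.hand_in();print('handed in')
```

```text
73 [[0.63392573 0.00113723 0.22041073]
 [0.65942992 0.01940055 0.24138425]] 0.15178425393949657
20.55 0.001628235171401852
the job is handed in; nothing more can be done
handed in
```

Job handed in at 20.6 s, verdict not shown to me: by my last camera measurements the sash is up near its stop, and the dish is held level about 85 mm above the counter with its lip squarely toward the hatch, roughly 50 mm short of the sash plane, the ball in its middle.

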